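# Clear the photometer and put its cells away

### The arm

A 6-joint arm with a two-finger parallel gripper is mounted at the origin on the work surface; the furniture and walls round the work are solid. World frame = base frame: x ahead of the robot, y to its left, z up, the work surface at z = 0. Lengths are in m, angles in rad, forces in N, time in s.
With the tool pointing down it reaches from about 0.425 to 0.925 m from the base axis. Payload 12.5 kg.
Tool frame: the origin (TCP) lies at the very end of the fingers, on their centre line; the grasp point (between the pads) lies 19 mm behind it (hold_point_z is the distance from the TCP to the grasp point, in m); z points along the fingers, y is the line along which they close (so a half turn about z gives the same grasp; the last joint's range is limited). The gripper opens to 85 mm and grips with 20 to 120 N. Pads are 22 mm wide; open, the fingers measure 114 mm over their backs; the gripper's body (76 mm by 85 mm) begins 54 mm behind the grasp point. The pads swing forward as they close: fully open they stand 13 mm farther back than shut.
Start: joints at [1.113, 0.491, 1.559, -0, 1.092, -0.106], TCP at [0.215, 0.587, 0.231] pointing down, gripper open.
Joint ranges: [-3.1, 3.1], [-0.84, 2.19], [0.05, 2.79], [-1.13, 4.28], [0.06, 2.93], [-2.69, 2.69]. Speed limits (rad/s): [2.22, 2.22, 2.79, 3.14, 3.14, 3.14].

### API

Orientations are given as [roll, pitch, yaw] about the fixed x, y, z axes, in that order (R = Rz(yaw) Ry(pitch) Rx(roll)).
In Python, from bench import * gives the robot as it stands.
- The arm moves only by the tool step_arm, never from a script. Its argument "motion" is a list of rows, each a list of 6 numbers: the shift along the tool's x, y, z as a fraction of full scale, then the turn, a rotation vector about the tool's x, y, z as a fraction of full scale. A call has 1 to 5 rows; each row shifts and turns the commanded pose from where the row before left it, along the tool's axes as they then stand; what a row does not reach is not made up. Full scale, the value 1, is 200 mm for a shift and 0.08 rad for a turn. A row lasts 1/12 s, in which the tool goes at most 41.7 mm and 7.16 degrees, less where a joint would pass 70% of its speed; a pose out of reach is approached as far as the arm can. A call with a number of a shift or a turn outside -1 to 1 is refused whole. A call with a gripper value outside its range is refused whole. "claw" is the closure, from -1 (fully open) to 1 (shut), set as the call begins (left out, the last holds). The fingers move at their own pace and stop on an object; "force" is the grip in N (left out, the last holds). Time passes only in rows, so rows that do not move let the fingers close. It gives the time, the measured TCP pose, the force, the opening and the grip force at its end, in the units of the state.
- read_state(): the state, without advancing time (a new reading comes with each control period).
- camera(name): name is "scene" or "side" or "wrist"; returns the picture (480x640x3 uint8, red, green, blue); there is no depth.
- camera_info(name): a dict with "mtx" (3x3 intrinsics, pixels), "xyz" and "orientation" of the camera in the world; the wrist camera has in their place "tool_from_camera" (4x4, takes a point from camera to tool coordinates, whose origin is the TCP and whose axes are the flange's). Camera axes: x right, y down, z forward; pixel columns grow to the right and rows downward; lengths in m; the calibration is good to about 2 mm. A picture is of the moment at which its call begins: read the wrist's pose just before it. camera_info takes no time and is no camera call.
- hand_in(): hands the job in; it is judged then, once.
Trained networks look in the newest picture that a camera, given by its name, has taken for a name from the list of things; names that differ only in an ending like _2 or _b are one class to them, and where a whole thing is asked for, a point or a joint stands for the part that bears it (a point fixed in the world has none). Each returns a list of dicts, best first, with "p" (0 to 1); they miss things now and then, are a little off and sometimes report something else, mostly with a low value. They report only what shows in the picture. A call takes as long as a camera call. They do not tell look-alikes from the thing itself.
- recognise(query, camera): "pixel" ([row, column] in pixels, amid what is visible of it).
- silhouettes(query, camera): "mask" (480x640 bool, what is visible of it) and "pixel" ([row, column] in pixels, amid what is visible of it).
The state is a dict: "time": time; "q": joint angles; "qd": joint speeds; "effort": joint torques, N m; "position": TCP position; "ee_rot": TCP orientation; "force": force on the tool from outside, world axes, zero at the start; "ft_torque": the same for the moment, N m; "opening": opening from 0.0 (shut) to 1.0 (fully open); "gripper_force": force on a finger pad.
Only numpy, scipy, OpenCV 4.12 (cv2) and the standard library are available. Lean on these libraries where they do the work, as an engineer would, in place of code of your own. Each camera call takes 0.05 s, during which the arm holds its last target. There are 200 camera calls.

### The job

The measurements are finished: lift the long glass cell out of the photometer's well and stand it and the two shorter glass cells from the bench in the storage tray, each upright and fully down in the well cut to its own length. Once the photometer's well is empty, set the loose black cover squarely down over it, rib up. Never lay a cell over, and leave the round vial and the beaker where they stand.

Things in the scene. Friction and masses are not known exactly. Their poses are not given: they have to be found in the camera images.
- cell_short: shortest rectangular glass cell (cuvette), clear and frosted glass with a flat black stopper: 12.5 x 12.5 mm in plan, 48 mm high, about 14 g, standing on the bench. Origin: centre of its underside; z up.
- cell_medium: middle rectangular glass cell with black stopper: 32.5 mm long (its x axis), 12.5 mm wide (its y axis), 48 mm high, about 25 g, standing on the bench. Origin: centre of its underside; z up.
- cell_long: longest rectangular glass cell with black stopper: 52.5 mm long (its x axis), 12.5 mm wide (its y axis), 48 mm high, about 36 g. At the start it stands in the photometer's well, only its top 14 mm showing above the collar. Origin: centre of its underside; z up.
- cover: black plastic cover for the photometer's well, loose on the bench, right way up. Flared skirt 43 (x) x 83 mm (y) at its lower edge, 28 x 68 mm inside at the top, 9 mm deep; 3 mm top; on it a grip rib 12 mm wide (x), 46 mm long (y), 16 mm high, its top 28 mm above the origin. Origin: centre of the lower edge; z up. About 30 g. Goes on either way round.
- well_short: dark grey insert, 84 (x) x 69 (y) x 32 mm high, in the grey storage tray, with a well 20.5 (x) x 17.5 mm (y), flared by 5 mm on every side over its top 10 mm. Origin: centre of its underside, under the well; z up. Well floor 4 mm, mouth 32 mm above the origin: a seated cell stands 20 mm out. Three inserts lie side by side, 70 mm apart along y, in any order; tray and inserts are fixed.
- well_medium: dark grey insert in the grey storage tray with the middle well: 40.5 mm long (its x axis) x 17.5 mm (y), flared by 5 mm on every side at the mouth; otherwise like the short one, same origin, heights and axes.
- well_long: dark grey insert in the grey storage tray with the longest well: 60.5 mm long (its x axis) x 17.5 mm (y), flared by 5 mm on every side at the mouth; otherwise like the short one, same origin, heights and axes.
- photometer_well (a point): centre of the top of the black collar round the light grey photometer's cell well; x points away from the keypad, z up. Collar 24 (x) x 64 mm (y), 6 mm above the housing, 58 mm above the bench; well 15.5 (x) x 55.5 mm (y), 34 mm deep. The cover goes over the collar, its y along this y, and rests on the housing, its origin 6 mm below this point. The photometer is fixed.
- vial: bystander: round screw-top vial with a white cap, 17 mm across, 52 mm high, standing on the bench near the cells; not a cell, stays where it is. Origin: centre of its underside.
- beaker: bystander: small empty glass beaker, 40 x 44 mm, 60 mm high, standing on the bench; stays where it is. Origin: centre of its underside.
Not all that is in view belongs to the job. Leave any purple look-alike of the cell_medium alone.

How it is judged:
At the end, for the whole second after the job is handed in: Each cell in the well of its own length: within 8 mm of its middle, 5 mm of its floor and 0.25 rad of upright. Cover over the photometer's collar: within 8 mm, down to within 3 mm, level within 0.1 rad, turned within 0.2 rad. All released and at rest (horizontal distance between cell_short and well_short below 0.008 m and z of cell_short in the frame of well_short below 0.009 m and angle between each of cell_short, cell_medium, cell_long's own z axis and vertical below 0.25 rad and linear speed of each of cell_short, cell_medium, cell_long, cover below 0.02 m/s and horizontal distance between cell_medium and well_medium below 0.008 m and z of cell_medium in the frame of well_medium below 0.009 m and horizontal distance between cell_long and well_long below 0.008 m and z of cell_long in the frame of well_long below 0.009 m and horizontal distance between cover and photometer_well below 0.008 m and z of cover in the frame of photometer_well below -0.003 m and angle between cover's own z axis and vertical below 0.1 rad and angle between the y axis of cover and the y axis of photometer_well, either way round below 0.2 rad); the robot touches nothing.
It fails at once if a cell is tipped more than 0.6 rad (angle between any of cell_short, cell_medium, cell_long's own z axis and vertical above 0.6 rad).
It fails at once if the vial or the beaker is shifted more than 25 mm (distance of any of vial, beaker from where it was at the start of the episode above 0.025 m).
It also fails if it takes over 99 s, if anything falls off the work surface, if the arm or the gripper's body presses on something with over 40 N, if the wrist force passes 120 N, or if a joint passes its speed limit or range.

## Working session

There is one attempt and no reset: what is moved stays moved. The work goes in short steps, Python scripts to look and compute and a tool call to move; the robot and the scene stay as the last step left them, time stands still between calls to the robot, and variables do not carry over. Pictures are saved under pics/ and viewed, at most 14 in all, crops included, and the job is handed in when it is done.

Besides the shell and the picture viewer there is one more tool, called after "Emit:" as name(argument=value, ...), one argument or row to a line, values as JSON. step_arm: Moves the arm, as the interface text tells. Its arguments: {"type":"object","properties":{"motion":{"type":"array"},"claw":{"type":"number"},"force":{"type":"number"}},"required":["motion"]}

```bash
mkdir -p pics; ls; cat > h.py <<'E'
from bench import *
import numpy as np, cv2
from scipy.spatial.transform import Rotation as R
def cam(name):
    i=camera_info(name); K=np.array(i["mtx"])
    if name=="wrist":
        s=read_state(); T=np.eye(4); T[:3,:3]=R.from_euler('xyz',s["ee_rot"]).as_matrix(); T[:3,3]=s["position"]
        M=T@np.array(i["tool_from_camera"]); return K,M[:3,:3],M[:3,3]
    o=np.array(i["orientation"]); Rm=R.from_euler('xyz',o).as_matrix() if o.size==3 else o
    return K,Rm,np.array(i["xyz"])
def ray(c,px,z):
    K,Rm,t=c; d=Rm@np.linalg.solve(K,[px[1],px[0],1]); return t+d*(z-t[2])/d[2]
def proj(c,p):
    K,Rm,t=c; q=K@(Rm.T@(np.array(p)-t)); return q[:2]/q[2]
E
python3 - <<'E'
from h import *
for n in ["scene","side","wrist"]:
    print(n,camera_info(n))
    c=cam(n); im=camera(n); cv2.imwrite(f"pics/{n}0.png",im[:,:,::-1])
    for k in ["cell_short","cell_medium","cell_long","cover","well_short","well_medium","well_long","photometer_well","vial","beaker"]:
        try: print(k,[(np.round(d["pixel"]),round(d["p"],2),ray(c,d["pixel"],.03).round(3)[:2]) for d in recognise(k,n)])
        except Exception as e: print(k,e)
print(read_state())
E
```

```text
pics
scene {'mtx': array([[487.0174551 ,   0.        , 318.05717363],
       [  0.        , 487.0174551 , 241.72045886],
       [  0.        ,   0.        ,   1.        ]]), 'xyz': array([ 0.13378028, -0.52882277,  0.663853  ]), 'orientation': array([-2.26985722,  0.00339775, -0.64297713])}
cell_short [(array([258., 321.]), 0.45, array([0.558, 0.033]))]
cell_medium [(array([306., 314.]), 0.94, array([ 0.474, -0.06 ])), (array([314., 271.]), 0.67, array([ 0.404, -0.031]))]
cell_long [(array([369., 444.]), 0.67, array([ 0.556, -0.285])), (array([308., 316.]), 0.65, array([ 0.473, -0.066]))]
cover [(array([275., 395.]), 0.72, array([ 0.64 , -0.088]))]
well_short [(array([205., 252.]), 0.79, array([0.544, 0.266]))]
well_medium [(array([228., 302.]), 0.65, array([0.583, 0.131]))]
well_long [(array([215., 277.]), 0.83, array([0.568, 0.202]))]
photometer_well [(array([405., 417.]), 0.83, array([ 0.478, -0.304]))]
vial [(array([288., 357.]), 0.72, array([ 0.562, -0.071]))]
beaker [(array([215., 374.]), 0.88, array([0.736, 0.074]))]
side {'mtx': array([[622.54170251,   0.        , 322.9424828
[... 1655 characters left out ...]
[]
photometer_well []
vial []
beaker []
{'time': 1.65, 'q': array([ 1.11337894e+00,  4.90907725e-01,  1.55893557e+00, -2.12270637e-05,
        1.09170614e+00, -1.05607184e-01]), 'qd': array([ 0.00053327, -0.00040435, -0.00041427, -0.00043856, -0.00024703,
       -0.00022861]), 'effort': array([ 1.22755351e-03, -6.18257976e+01, -2.61844897e+01, -2.89443972e-05,
        3.63570971e-04, -3.95529651e-05]), 'position': array([0.21535966, 0.58672096, 0.23130988]), 'ee_rot': array([3.14155165e+00, 2.32893206e-05, 2.78979224e+00]), 'force': array([ 0.87603182, -0.11648901, -0.45511545]), 'ft_torque': array([-0.04515274, -0.04463414,  0.02424373]), 'gripper_force': 0.0, 'opening': 1.0041459896785203}
```

View pics/scene0.png

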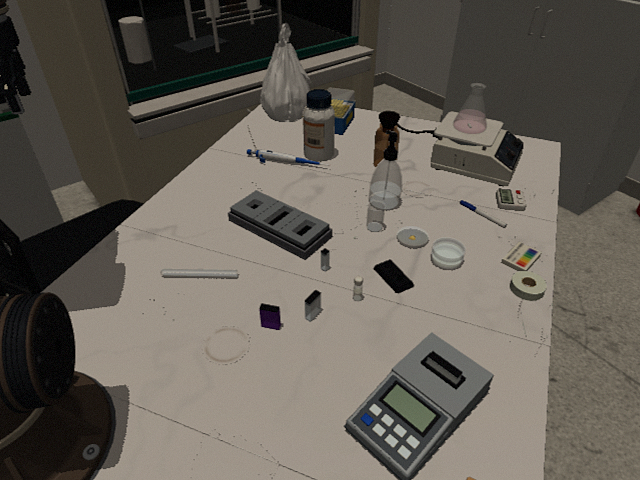

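View pics/side0.png

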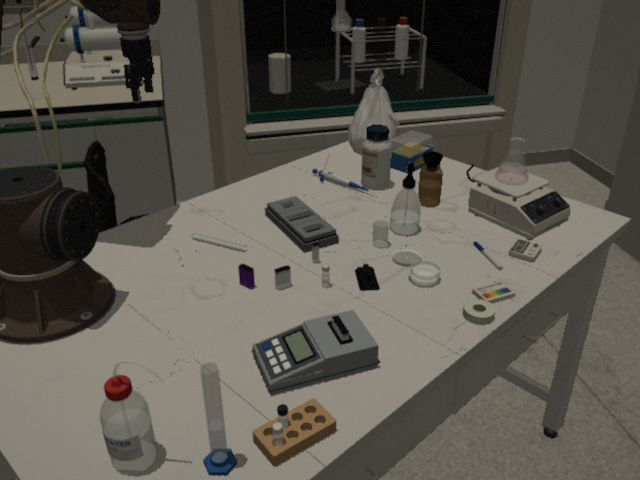

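Inserts lie near scene (205,252), (215,277), (230,302). The medium cell is at (306,314), with its purple twin at (314,271). The short cell is at (258,325), the cover at (275,395) and the photometer collar at (369,444). I'll go over the tray first.

Emit:
step_arm(
  motion=[
    [-0.17,-0.09,0,0,0,0],
    [-0.17,-0.09,0,0,0,0],
    [-0.17,-0.09,0,0,0,0],
    [-0.17,-0.09,0,0,0,0],
    [-0.17,-0.09,0,0,0,0],
  ],
)

```text
time: 2.07
position: [0.3448, 0.4423, 0.2314]
ee_rot: [3.141, 0.0, 2.79]
force: [0.7, 0.9, 0.4]
opening: 1.005
gripper_force: 0.0
```

Emit:
step_arm(
  motion=[
    [-0.17,-0.09,0,0,0,0],
    [-0.17,-0.09,0,0,0,0],
    [-0.17,-0.09,0,0,0,0],
    [-0.17,-0.09,0,0,0,0],
    [-0.17,-0.09,0,0,0,0],
  ],
)

```text
time: 2.48
position: [0.4735, 0.299, 0.2315]
ee_rot: [3.141, 0.0, 2.79]
force: [1.1, -0.1, -0.8]
opening: 1.0
gripper_force: 0.0
```

Emit:
step_arm(
  motion=[
    [-0.17,-0.09,0,0,0,-1],
    [-0.17,-0.09,0,0,0,-1],
    [-0.17,-0.09,0,0,0,-1],
    [0,0,0,0,0,-1],
    [0,0,0,0,0,-1],
  ],
)

```text
time: 2.9
position: [0.5575, 0.2196, 0.2309]
ee_rot: [-3.142, -0.0, -3.093]
force: [-0.1, -0.0, 0.4]
opening: 1.002
gripper_force: 0.0
```

```bash
python3 - <<'E'
from h import *
c=cam("wrist"); im=camera("wrist"); cv2.imwrite("pics/w1.png",im[:,:,::-1])
for k in ["well_short","well_medium","well_long"]:
    for d in silhouettes(k,"wrist"):
        r=cv2.minAreaRect(np.argwhere(d["mask"])[:,::-1].astype(np.float32))
        print(k,round(d["p"],2),np.round(d["pixel"]),ray(c,d["pixel"],.035).round(4),np.round(r[0]),np.round(r[1]),r[2])
E
```

```text
well_short 0.76 [200. 363.] [0.5427 0.2583 0.035 ] [365. 201.] [83. 70.] 77.90524291992188
well_short 0.46 [115.  51.] [ 0.4754 -0.0453  0.035 ] [ 49. 115.] [66. 37.] 7.125016689300537
well_medium 0.8 [229. 232.] [0.5798 0.1238 0.035 ] [234. 231.] [83. 68.] 74.47589111328125
well_medium 0.47 [201. 366.] [0.5431 0.2614 0.035 ] [365. 201.] [83. 70.] 78.02386474609375
well_long 0.94 [216. 297.] [0.5627 0.1913 0.035 ] [298. 217.] [84. 70.] 77.00537872314453
well_long 0.19 [112.  50.] [ 0.4733 -0.0452  0.035 ] [ 48. 114.] [40. 63.] 90.0
```

View pics/w1.png

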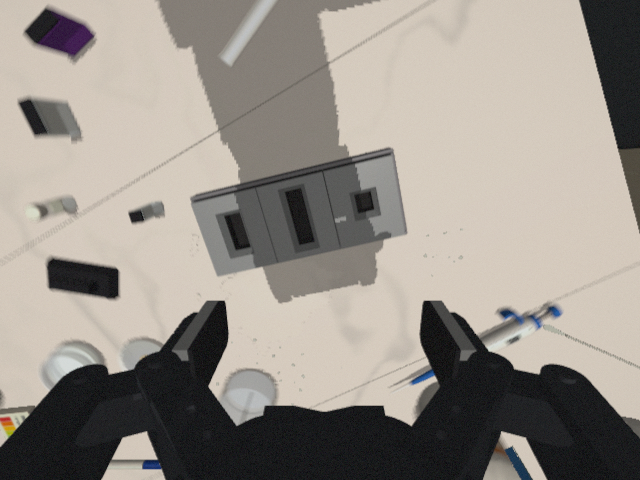

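```bash
python3 - <<'E'
from h import *
c=cam("wrist"); im=cv2.imread("pics/w1.png"); g=cv2.cvtColor(im,cv2.COLOR_BGR2GRAY)
for k,(x,y) in dict(m=(237,232),l=(299,216),s=(365,202)).items():
    sub=cv2.resize(g[y-45:y+45,x-35:x+35],None,fx=3,fy=3,interpolation=cv2.INTER_CUBIC)
    cv2.imwrite(f"pics/_{k}.png",sub)
    print(k); print(g[y,x-24:x+25:1]); print(g[y-38:y+39:2,x])
cv2.imwrite("pics/w1c.png",np.hstack([cv2.imread(f"pics/_{k}.png") for k in "mls"]))
E
```

```text
m
[137 137 139 137 138 138 139 137 111  93  91  89  88  89  87  91  63  32
  14  22  10  23  28  37  36  33  33  37  33  35  41  36  40  76  77  85
  87  87  91  89  89  89  87  90  90  87  90  92  89]
[ 91  89  87  87  85 138 146 136  87  70  36  32  33  34  33  39  37  37
  40  36  34  38  27  26  15  12  22  24  73  93  94 101 136 137 138 138
 138 136 139]
l
[91 88 91 86 91 90 94 92 90 87 71 68 64 64 67 69 49 26 18 31 22 23 26 19
 25 29 28 24 29 24 29 25 18 56 64 65 68 84 90 93 90 90 91 90 92 91 92 89
 92]
[90 90 90 78 67 44 28 20 28 23 24 23 25 27 27 28 25 22 16 25 25 29 19 32
 23 26 30 17 22 25 15 20 28 44 70 68 69 78 91]
s
[ 90  90  93  90  91  90  90  90  91  95  78  65  66  68  57  35  25  26
  30  26  33  36  35  41  33  35  40  35  30  33  23  38  78  86  88  87
  85 101 142 148 146 147 145 145 148 146 145 146 148]
[155 155 155 154 155 152 151 153 151 152 151 149 137  85  58  39  36  34
  37  33  39  37  25  13  62  70  71  74  89  91  92  90  87  90  91  90
  89  88  91]
```

View pics/w1c.png

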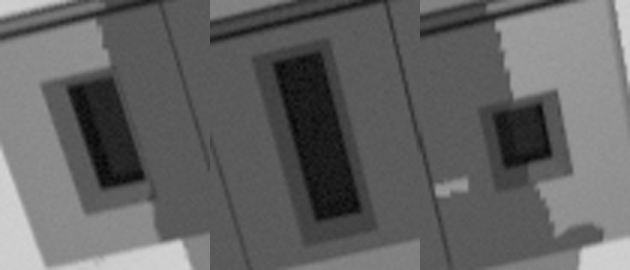

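```bash
cat >> h.py <<'E'
def chk(c,x,y): 
    pass
E
python3 - <<'E'
from h import *
K,Rm,t=cam("wrist"); c=(K,Rm,t)
C=dict(l=([(252,55),(325,40),(378,228),(305,245)],210,(264,171)),m=([(40,85),(113,68),(155,197),(85,214)],0,(202,187)),s=([(480,105),(555,90),(573,175),(497,190)],420,(330,157)))
for z in (.032,.036,.040):
  P={}
  for k,(q,o,b) in C.items():
    w=np.array([ray(c,((y+.5)/3-.5+b[1],(x-o+.5)/3-.5+b[0]),z)[:2] for x,y in q]); P[k]=w.mean(0)
    print(z,k,P[k].round(4),"dims",[round(np.linalg.norm(w[i]-w[(i+1)%4])*1000,1) for i in range(4)],"xdir",np.arctan2(*(w[3]+w[2]-w[0]-w[1])[::-1]).round(3))
  d=P['s']-P['m']; print(np.linalg.norm(d),np.arctan2(-d[0],d[1]))
E
```

```text
0.032 l [0.5651 0.1953] dims [np.float64(25.6), np.float64(70.0), np.float64(27.3), np.float64(71.0)] xdir 0.29
0.032 m [0.585  0.1268] dims [np.float64(26.8), np.float64(49.2), np.float64(26.8), np.float64(49.7)] xdir 0.283
0.032 s [0.5455 0.2637] dims [np.float64(26.0), np.float64(30.8), np.float64(27.0), np.float64(30.8)] xdir 0.282
0.14247849962900025 0.28128271218386125
0.036 l [0.5641 0.1955] dims [np.float64(25.3), np.float64(69.2), np.float64(27.0), np.float64(70.2)] xdir 0.29
0.036 m [0.5837 0.1278] dims [np.float64(26.4), np.float64(48.6), np.float64(26.5), np.float64(49.2)] xdir 0.283
0.036 s [0.5447 0.2631] dims [np.float64(25.7), np.float64(30.4), np.float64(26.7), np.float64(30.4)] xdir 0.282
0.14081253452581088 0.2812827121838603
0.04 l [0.5631 0.1958] dims [np.float64(25.0), np.float64(68.4), np.float64(26.7), np.float64(69.4)] xdir 0.29
0.04 m [0.5825 0.1289] dims [np.float64(26.1), np.float64(48.1), np.float64(26.2), np.float64(48.6)] xdir 0.283
0.04 s [0.5439 0.2626] dims [np.float64(25.4), np.float64(30.0), np.float64(26.4), np.float64(30.1)] xdir 0.282
0.13914656942262146 0.28128271218386036
```

Mouths are confirmed as medium, long, short from left to right, with tray yaw 0.282. Next is a look at the cells and cover.

Emit:
step_arm(
  motion=[
    [0,-0.2,0,0,0,0],
    [0,-0.2,0,0,0,0],
    [0,-0.2,0,0,0,0],
    [0,-0.2,0,0,0,0],
    [0,-0.2,0,0,0,0],
  ],
)

```text
time: 3.52
position: [0.5654, 0.0205, 0.2316]
ee_rot: [3.142, 0.001, -3.095]
force: [0.6, 0.3, 0.4]
opening: 0.998
gripper_force: 0.0
```

Emit:
step_arm(
  motion=[
    [0,-0.16,0.1,0,0,0],
    [0,-0.15,0.1,0,0,0],
    [0,0,0,0,0,0],
  ],
)

```text
time: 3.77
position: [0.5676, -0.044, 0.1884]
ee_rot: [3.141, -0.004, -3.099]
force: [-0.7, 0.8, -0.6]
opening: 1.004
gripper_force: 0.0
```

```bash
python3 - <<'E'
from h import *
c=cam("wrist"); im=camera("wrist"); cv2.imwrite("pics/w2.png",im[:,:,::-1]); print(read_state()["position"])
for k,z in [("cell_short",.048),("cell_medium",.048),("cover",.012),("cell_long",.07),("vial",.05)]:
    for d in silhouettes(k,"wrist"):
        r=cv2.minAreaRect(np.argwhere(d["mask"])[:,::-1].astype(np.float32))
        print(k,round(d["p"],2),np.round(d["pixel"]),ray(c,d["pixel"],z).round(4),np.round(r[0]),np.round(r[1]),r[2])
E
```

```text
[ 0.56800438 -0.04207462  0.18978771]
cell_short 0.71 [225. 404.] [0.5622 0.0262 0.048 ] [403. 224.] [26. 23.] 81.8698959350586
cell_medium 0.96 [115. 320.] [ 0.4751 -0.0515  0.048 ] [318. 115.] [44. 16.] 75.96376037597656
cell_medium 0.79 [ 14. 353.] [ 0.4047 -0.0301  0.048 ] [353.  18.] [29. 59.] 48.8140754699707
cover 0.94 [295. 297.] [ 0.6526 -0.0689  0.012 ] [297. 295.] [77. 37.] 9.462322235107422
cover 0.62 [226. 582.] [0.5653 0.2121 0.012 ] [583. 227.] [95. 87.] 83.21102905273438
cell_long 0.83 [179.  26.] [ 0.5324 -0.2778  0.07  ] [ 25. 180.] [19. 52.] 86.05481719970703
vial 0.86 [218. 298.] [ 0.5597 -0.0671  0.05  ] [297. 219.] [19. 31.] 24.443954467773438
```

View pics/w2.png

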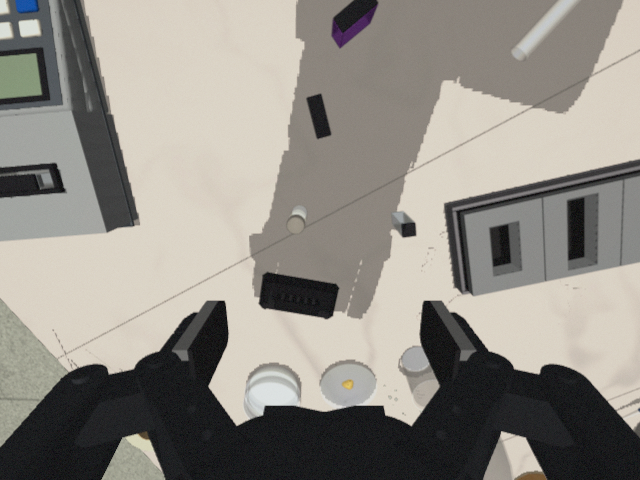

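```bash
cat >> h.py <<'E'
def dark(c,im,box,z,th=60):
    """dark blob in box (x0,y0,x1,y1): world centre, dims, yaw of long side"""
    x0,y0,x1,y1=box; g=cv2.cvtColor(im,cv2.COLOR_BGR2GRAY)[y0:y1,x0:x1]; s=6
    g=cv2.resize(g,None,fx=s,fy=s,interpolation=cv2.INTER_CUBIC)
    cs,_=cv2.findContours((g<th).astype(np.uint8),cv2.RETR_EXTERNAL,cv2.CHAIN_APPROX_NONE)
    k=max(cs,key=cv2.contourArea)[:,0,:]
    w=np.array([ray(c,((v+.5)/s-.5+y0,(u+.5)/s-.5+x0),z)[:2] for u,v in k])
    r=cv2.minAreaRect((w*1000).astype(np.float32)); b=cv2.boxPoints(r)
    e=[b[1]-b[0],b[2]-b[1]]; e=max(e,key=np.linalg.norm)
    return (np.array(r[0])/1000).round(4),np.round(r[1],1),round(float(np.arctan2(e[1],e[0])),3)
E
python3 - <<'E'
from h import *
c=cam("wrist"); im=cv2.imread("pics/w2.png"); g=cv2.cvtColor(im,cv2.COLOR_BGR2GRAY)
for th in (45,60,75):
  print("med",dark(c,im,(295,80,345,155),.048,th)); print("short",dark(c,im,(385,205,425,245),.048,th)); print("cover",dark(c,im,(245,255,355,330),.006,th))
sub=cv2.resize(np.hstack([im[200:250,380:430],im[90:140,295:345]]),None,fx=6,fy=6,interpolation=cv2.INTER_CUBIC)
ph=cv2.resize(im[150:210,0:80],None,fx=5,fy=5,interpolation=cv2.INTER_CUBIC); cv2.imwrite("pics/w2c.png",np.vstack([np.pad(sub,((0,0),(0,0),(0,0))),np.pad(ph,((0,0),(0,200),(0,0)))]))
E
```

```text
med (array([ 0.478 , -0.0481]), array([31.7, 11.2]), 0.307)
short (array([0.5689, 0.036 ]), array([11.6, 11.2]), 0.193)
cover (array([ 0.6616, -0.063 ]), array([82.3, 42.7]), 1.436)
med (array([ 0.478 , -0.0482]), array([32. , 11.8]), 0.311)
short (array([0.5689, 0.0359]), array([12.2, 11.7]), 0.2)
cover (array([ 0.6616, -0.0631]), array([82.9, 43.4]), 1.436)
med (array([ 0.478 , -0.0482]), array([32.4, 12.2]), 0.309)
short (array([0.5688, 0.0358]), array([12.7, 12.2]), 0.204)
cover (array([ 0.6616, -0.0631]), array([83.4, 43.9]), 1.436)
```

View pics/w2c.png

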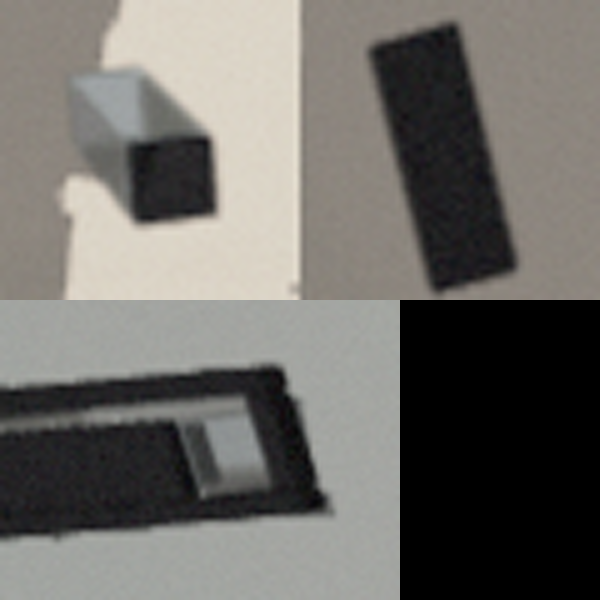

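Stopper outlines match the known sizes. Short cell: (0.569, 0.036), yaw 0.20. Medium cell: (0.478, −0.048), yaw 0.31. Cover: (0.662, −0.063). I'll pick the short cell.

Emit:
step_arm(
  motion=[
    [0,0,0,0,0,-1],
    [0,0,0,0,0,-1],
    [-0.04,0.19,0,0,0,0],
    [-0.04,0.19,0,0,0,0],
    [0,0,0,0,0,0],
  ],
  claw=0.2,
  force=30,
)

```text
time: 4.48
position: [0.5683, 0.0431, 0.192]
ee_rot: [3.141, 0.001, -2.929]
force: [-0.6, 0.2, -0.7]
opening: 0.403
gripper_force: 0.0
```

Emit:
step_arm(
  motion=[
    [0,0,0.2,0,0,0],
    [0,0,0.2,0,0,0],
    [0,0,0.2,0,0,0],
    [0,0,0,0,0,0],
  ],
)

```text
time: 4.82
position: [0.5657, 0.0385, 0.0658]
ee_rot: [3.139, -0.009, -2.932]
force: [-0.2, 1.0, -0.1]
opening: 0.397
gripper_force: 0.0
```

```bash
cat >> h.py <<'E'
def togo(x,y,yaw=None):
    s=read_state(); p=s["position"]; a=s["ee_rot"][2]
    b=a if yaw is None else yaw; d=np.array([x,y])-p[:2]
    print("pos",p.round(4),"yaw",round(a,3),"open",round(s["opening"]*85,1),"t",round(s["time"],1))
    print("turn units(tool z)",round(-((b-a+np.pi)%(2*np.pi)-np.pi)/.08,2),"then shift units x,y",np.round([d@[np.cos(b),np.sin(b)]/.2,d@[np.sin(b),-np.cos(b)]/.2],3),"z down per m: 5")
E
python3 - <<'E'
from h import *
togo(.5688,.0359,-2.94)
c=cam("wrist"); cv2.imwrite("pics/w3.png",camera("wrist")[:,:,::-1])
E
```

```text
pos [0.5657 0.0385 0.0658] yaw -2.932 open 33.7 t 4.8
turn units(tool z) 0.1 then shift units x,y [-0.013 -0.016] z down per m: 5
```

View pics/w3.png

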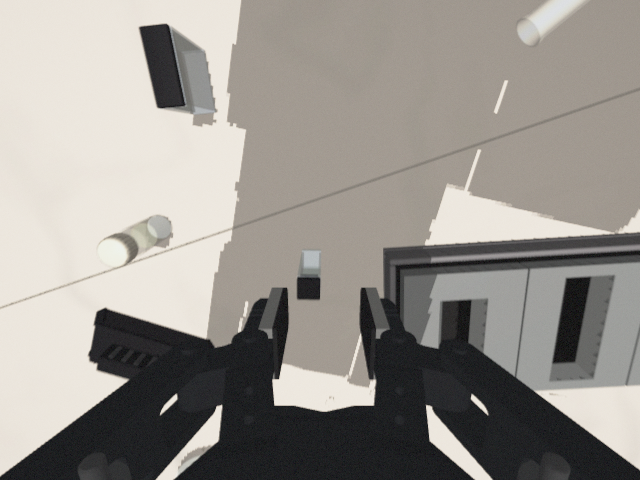

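```bash
python3 - <<'E'
from h import *
c=cam("wrist"); im=cv2.imread("pics/w3.png")
x,d,a=dark(c,im,(293,265,330,304),.048,60); print(x,d,a); togo(*x,-2.94)
print(dark(c,im,(130,15,200,115),.048,45))
E
```

```text
[0.5698 0.03  ] [12.7 12.1] 0.189
pos [0.5672 0.0382 0.0692] yaw -2.932 open 33.9 t 4.9
turn units(tool z) 0.1 then shift units x,y [-0.005 -0.043] z down per m: 5
(array([ 0.4776, -0.054 ]), array([32.6, 12.2]), 0.303)
```

Emit:
step_arm(
  motion=[
    [0,0,0,0,0,0],
    [0,0,0,0,0,0],
  ],
)

```text
time: 5.03
position: [0.5699, 0.0376, 0.0739]
ee_rot: [-3.141, 0.004, -2.933]
force: [-0.4, 0.1, 0.4]
opening: 0.398
gripper_force: 0.0
```

```bash
cat >> h.py <<'E'
def snap(name):
    c=cam("wrist"); im=camera("wrist")[:,:,::-1].copy(); cv2.imwrite(f"pics/{name}.png",im); return c,im
E
python3 - <<'E'
from h import *
c,im=snap("w4")
x,d,a=dark(c,im,(293,260,330,304),.048,60); print(x,d,a); togo(*x,-2.94)
print(dark(c,im,(130,15,200,115),.048,45))
E
```

```text
[0.5662 0.0301] [12.5 12. ] 0.192
pos [0.5699 0.0375 0.074 ] yaw -2.933 open 33.7 t 5.1
turn units(tool z) 0.09 then shift units x,y [ 0.026 -0.033] z down per m: 5
(array([ 0.4742, -0.0555]), array([26. ,  6.9]), 0.304)
```

Emit:
step_arm(
  motion=[
    [0.02,-0.035,0,0,0,0.1],
    [0,0,0.11,0,0,0],
    [0,0,0.12,0,0,0],
    [0,0,0,0,0,0],
    [0,0,0,0,0,0],
  ],
)

```text
time: 5.5
position: [0.5661, 0.0292, 0.0259]
ee_rot: [3.141, -0.001, -2.942]
force: [-0.3, 0.1, 0.9]
opening: 0.4
gripper_force: 0.0
```

```bash
python3 - <<'E'
from h import *
togo(.5662,.0301,-2.94); c,im=snap("w5")
E
```

```text
pos [0.5661 0.0292 0.0259] yaw -2.942 open 34.0 t 5.5
turn units(tool z) -0.03 then shift units x,y [-0.001  0.004] z down per m: 5
```

View pics/w5.png

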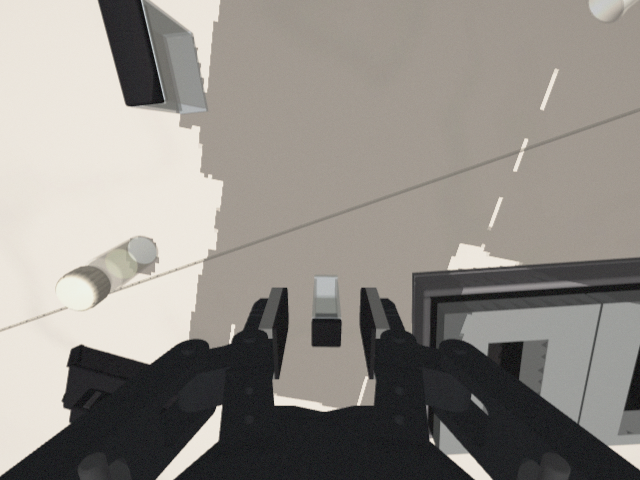

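The cell sits centred between the pads (325,330). Grip and lift.

Emit:
step_arm(
  motion=[
    [0,0,0,0,0,0],
    [0,0,0,0,0,0],
    [0,0,0,0,0,0],
    [0,0,0,0,0,0],
    [0,0,0,0,0,0],
  ],
  claw=1,
  force=30,
)

```text
time: 5.97
position: [0.5669, 0.0296, 0.0267]
ee_rot: [-3.141, 0.002, -2.941]
force: [-0.3, -0.6, 8.0]
opening: 0.137
gripper_force: 35.2
```

Emit:
step_arm(
  motion=[
    [0,0,-0.1,0,0,0],
    [0,0,-0.2,0,0,0],
    [0,0,-0.2,0,0,0],
    [0,0,0,0,0,0],
  ],
)

```text
time: 6.3
position: [0.5689, 0.0297, 0.1325]
ee_rot: [-3.139, 0.01, -2.941]
force: [0.3, -0.3, 1.1]
opening: 0.137
gripper_force: 34.2
```

```bash
python3 - <<'E'
from h import *
togo(.5445,.261,-2.86)
E
```

```text
pos [0.5689 0.0297 0.1325] yaw -2.941 open 11.7 t 6.3
turn units(tool z) -1.01 then shift units x,y [-0.204  1.145] z down per m: 5
```

Emit:
step_arm(
  motion=[
    [0,0,0,0,0,-1],
    [-0.03,0.19,0,0,0,0],
    [-0.03,0.19,0,0,0,0],
    [-0.03,0.19,0,0,0,0],
    [-0.03,0.19,0,0,0,0],
  ],
)

```text
time: 6.72
position: [0.5469, 0.1839, 0.1261]
ee_rot: [3.142, 0.001, -2.862]
force: [0.8, -0.9, -0.1]
opening: 0.136
gripper_force: 34.2
```

Emit:
step_arm(
  motion=[
    [-0.03,0.19,0,0,0,0],
    [-0.03,0.19,0,0,0,0],
    [0,0,0,0,0,0],
    [0,0,0,0,0,0],
    [0,0,0,0,0,0],
  ],
)

```text
time: 7.13
position: [0.5376, 0.2586, 0.1256]
ee_rot: [-3.142, 0.0, -2.861]
force: [0.0, -0.2, 0.3]
opening: 0.138
gripper_force: 34.2
```

Emit:
step_arm(
  motion=[
    [0,0,0,0,0,0],
    [0,0,0,0,0,0],
    [0,0,0,0,0,0],
  ],
)

```text
time: 7.38
position: [0.5381, 0.2577, 0.1255]
ee_rot: [3.142, 0.0, -2.863]
force: [0.5, -0.3, -0.1]
opening: 0.137
gripper_force: 34.2
```

```bash
python3 - <<'E'
from h import *
togo(.5445,.261,-2.86); c,im=snap("w6"); print([proj(c,[x,y,.037]).round() for x,y in [(.5637,.1955),(.5834,.128),(.5445,.263)]])
E
```

```text
pos [0.5381 0.2577 0.1255] yaw -2.863 open 11.7 t 7.4
turn units(tool z) -0.04 then shift units x,y [-0.035  0.007] z down per m: 5
[array([233., 256.]), array([138., 256.]), array([328., 256.])]
```

View pics/w6.png

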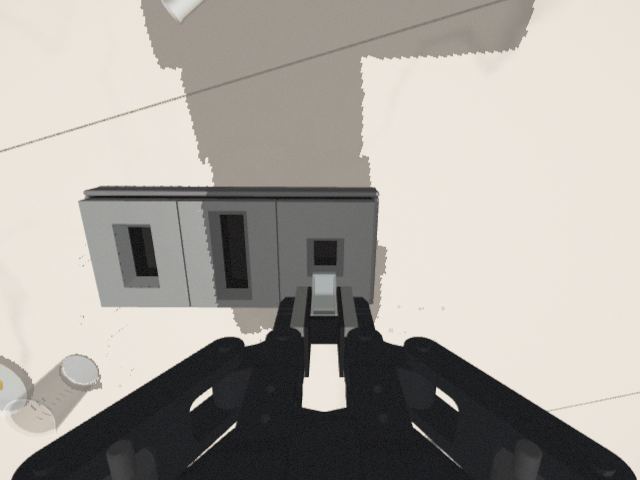

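Mouths show at short (326,256), long (231,255) and medium (136,256), 1.4 mm off the earlier estimate. Lower the short cell.

Emit:
step_arm(
  motion=[
    [-0.038,0.01,0,0,0,0],
    [0,0,0.15,0,0,0],
    [0,0,0.15,0,0,0],
    [0,0,0.08,0,0,0],
    [0,0,0.03,0,0,0],
  ],
)

```text
time: 7.85
position: [0.544, 0.2623, 0.0407]
ee_rot: [-3.141, -0.003, -2.862]
force: [0.2, -0.3, -0.3]
opening: 0.138
gripper_force: 34.2
```

Emit:
step_arm(
  motion=[
    [0,0,0,0,0,0],
    [0,0,0,0,0,0],
    [0,0,0,0,0,0],
  ],
)

```text
time: 8.1
position: [0.5452, 0.263, 0.0445]
ee_rot: [3.141, 0.002, -2.861]
force: [-0.1, 0.1, -0.2]
opening: 0.129
gripper_force: 34.2
```

```bash
python3 - <<'E'
from h import *
togo(.5449,.2617,-2.86); c,im=snap("w7"); cv2.imwrite("pics/w7c.png",cv2.resize(im[180:380,200:460],None,fx=3,fy=3))
E
```

```text
pos [0.5452 0.263  0.0445] yaw -2.861 open 10.9 t 8.1
turn units(tool z) -0.02 then shift units x,y [ 0.003 -0.006] z down per m: 5
```

View pics/w7c.png

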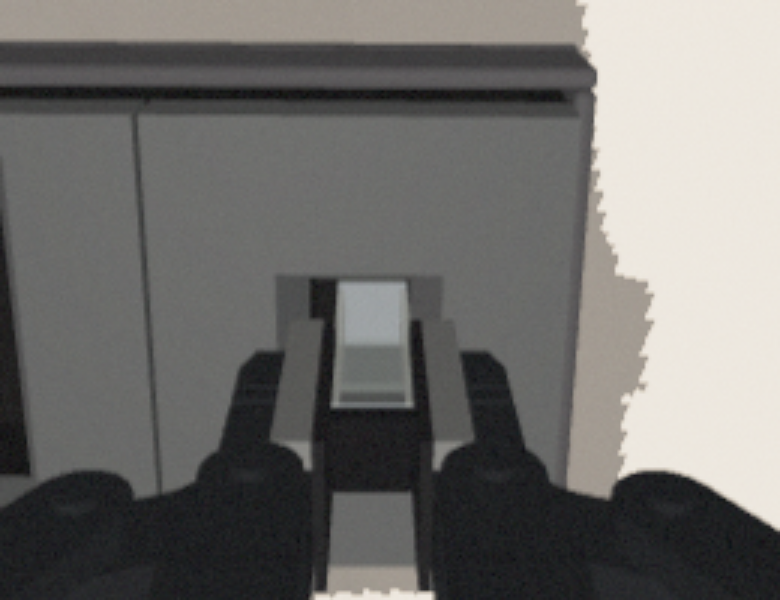

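The cell stands in the mouth (~(370,340) in the crop). Lower the last few mm, release and rise.

Emit:
step_arm(
  motion=[
    [0,-0.005,0.012,0,0,0],
    [0,0,0.01,0,0,0],
    [0,0,0,0,0,0],
    [0,0,0,0,0,0],
  ],
)

```text
time: 8.48
position: [0.5448, 0.2618, 0.039]
ee_rot: [3.142, 0.0, -2.862]
force: [-0.4, -0.1, 0.1]
opening: 0.139
gripper_force: 34.2
```

Emit:
step_arm(
  motion=[
    [0,0,0,0,0,0],
    [0,0,0,0,0,0],
    [0,0,0,0,0,0],
    [0,0,0,0,0,0],
    [0,0,0,0,0,0],
  ],
  claw=0.3,
)

```text
time: 8.9
position: [0.5448, 0.2618, 0.039]
ee_rot: [3.142, 0.0, -2.861]
force: [0.1, -0.1, -0.1]
opening: 0.352
gripper_force: 0.0
```

Emit:
step_arm(
  motion=[
    [0,0,-0.08,0,0,0],
    [0,0,-0.2,0,0,0],
    [0,0,-0.2,0,0,0],
    [0,0,0,0,0,0],
    [0,0,0,0,0,0],
  ],
)

```text
time: 9.32
position: [0.5456, 0.2621, 0.1372]
ee_rot: [3.141, 0.005, -2.861]
force: [0.4, -0.2, -0.9]
opening: 0.349
gripper_force: 0.0
```

Emit:
step_arm(
  motion=[
    [0,0,0,0,0,0],
    [0,0,0,0,0,0],
  ],
)

```text
time: 9.48
position: [0.5442, 0.2616, 0.1338]
ee_rot: [-3.142, -0.002, -2.861]
force: [-0.6, 0.1, -0.2]
opening: 0.349
gripper_force: 0.0
```

```bash
python3 - <<'E'
from h import *
togo(.4745,-.0555,-2.838); c,im=snap("w8"); cv2.imwrite("pics/w8c.png",im[150:400,60:560])
E
```

```text
pos [0.5442 0.2616 0.1338] yaw -2.861 open 29.7 t 9.5
turn units(tool z) -0.29 then shift units x,y [ 0.807 -1.409] z down per m: 5
```

View pics/w8c.png

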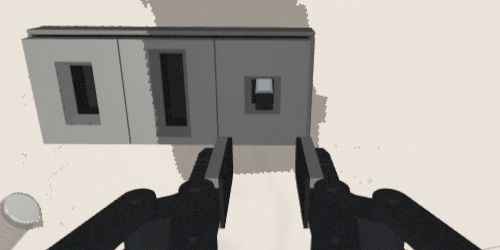

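Short cell is seated in its well (263,92 in the crop). Now the medium cell.

Emit:
step_arm(
  motion=[
    [0.1,-0.176,0,0,0,-0.29],
    [0.1,-0.176,0,0,0,0],
    [0.1,-0.176,0,0,0,0],
    [0.1,-0.176,0,0,0,0],
    [0.1,-0.176,0,0,0,0],
  ],
)

```text
time: 9.95
position: [0.4999, 0.0627, 0.1339]
ee_rot: [3.141, -0.002, -2.838]
force: [0.9, -0.9, 0.3]
opening: 0.347
gripper_force: 0.0
```

Emit:
step_arm(
  motion=[
    [0.1,-0.176,0,0,0,0],
    [0.1,-0.176,0,0,0,0],
    [0.1,-0.176,0,0,0,0],
    [0,0,0,0,0,0],
    [0,0,0,0,0,0],
  ],
)

```text
time: 10.37
position: [0.4747, -0.0563, 0.1341]
ee_rot: [3.141, -0.001, -2.842]
force: [0.3, 0.6, 0.4]
opening: 0.354
gripper_force: 0.0
```

Emit:
step_arm(
  motion=[
    [0,0,0.12,0,0,0],
    [0,0,0.12,0,0,0],
    [0,0,0,0,0,0],
    [0,0,0,0,0,0],
    [0,0,0,0,0,0],
  ],
)

```text
time: 10.78
position: [0.4756, -0.0538, 0.0873]
ee_rot: [3.141, -0.0, -2.837]
force: [0.5, 0.2, -0.0]
opening: 0.347
gripper_force: 0.0
```

```bash
python3 - <<'E'
from h import *
c,im=snap("w9"); u=proj(c,[.4745,-.0555,.048]); print(u)
for d in silhouettes("cell_medium","wrist"): 
    m=np.argwhere(d["mask"]); print(d["p"],d["pixel"],m.min(0),m.max(0))
g=cv2.cvtColor(im,cv2.COLOR_BGR2GRAY)
for th in (35,50,65): print(dark(c,im,(max(0,int(u[0])-30),int(u[1])-50,int(u[0])+30,int(u[1])+33),.048,th))
togo(.4745,-.0555,-2.838)
E
```

```text
[321.709216   270.32997783]
0.97 [157.8, 404.2] [140 367] [185 441]
0.72 [260.4, 325.5] [226 315] [297 335]
(array([ 0.4755, -0.0529]), array([31.8, 11.4]), 0.308)
(array([ 0.4755, -0.053 ]), array([32.1, 11.7]), 0.303)
(array([ 0.4756, -0.0531]), array([32.4, 11.9]), 0.304)
pos [ 0.4758 -0.0541  0.0878] yaw -2.837 open 29.7 t 10.9
turn units(tool z) 0.01 then shift units x,y [ 0.008 -0.005] z down per m: 5
```

Emit:
step_arm(
  motion=[
    [0,0.005,0.1,0,0,0],
    [0,0,0.15,0,0,0],
    [0,0,0.055,0,0,0],
    [0,0,0,0,0,0],
    [0,0,0,0,0,0],
  ],
)

```text
time: 11.3
position: [0.4752, -0.0535, 0.0264]
ee_rot: [3.141, 0.0, -2.838]
force: [0.9, 0.2, 1.0]
opening: 0.35
gripper_force: 0.0
```

Emit:
step_arm(
  motion=[
    [0,0,0,0,0,0],
    [0,0,0,0,0,0],
    [0,0,0,0,0,0],
    [0,0,0,0,0,0],
    [0,0,0,0,0,0],
  ],
  claw=1,
  force=30,
)

```text
time: 11.72
position: [0.4756, -0.0537, 0.0271]
ee_rot: [-3.14, 0.002, -2.838]
force: [-0.6, 1.8, 8.5]
opening: 0.132
gripper_force: 34.4
```

Emit:
step_arm(
  motion=[
    [0,0,-0.1,0,0,0],
    [0,0,-0.2,0,0,0],
    [0,0,-0.2,0,0,0],
    [0,0,0,0,0,0],
    [0,0,0,0,0,0],
  ],
)

```text
time: 12.13
position: [0.4759, -0.0537, 0.1284]
ee_rot: [-3.139, 0.005, -2.838]
force: [-0.1, 0.0, -1.0]
opening: 0.138
gripper_force: 33.3
```

Emit:
step_arm(
  motion=[
    [-0.128,0.119,0,0,0,0.28],
    [-0.128,0.119,0,0,0,0],
    [-0.128,0.119,0,0,0,0],
    [-0.128,0.119,0,0,0,0],
    [-0.128,0.119,0,0,0,0],
  ],
)

```text
time: 12.55
position: [0.5644, 0.0982, 0.125]
ee_rot: [3.141, -0.001, -2.861]
force: [0.6, 0.2, -0.1]
opening: 0.141
gripper_force: 33.3
```

Emit:
step_arm(
  motion=[
    [-0.128,0.119,0,0,0,0],
    [0,0,0,0,0,0],
    [0,0,0,0,0,0],
    [0,0,0,0,0,0],
    [0,0,0,0,0,0],
  ],
)

```text
time: 12.97
position: [0.5816, 0.1258, 0.1254]
ee_rot: [3.141, -0.001, -2.861]
force: [0.6, -0.5, 0.5]
opening: 0.136
gripper_force: 33.3
```

```bash
python3 - <<'E'
from h import *
togo(.5838,.1267,-2.86); c,im=snap("w10")
E
```

```text
pos [0.5816 0.1258 0.1254] yaw -2.861 open 11.6 t 13.0
turn units(tool z) -0.02 then shift units x,y [-0.012  0.001] z down per m: 5
```

Emit:
step_arm(
  motion=[
    [-0.012,0,0,0,0,0],
    [0,0,0.14,0,0,0],
    [0,0,0.14,0,0,0],
    [0,0,0.08,0,0,0],
    [0,0,0.03,0,0,0],
  ],
)

```text
time: 13.43
position: [0.5836, 0.1265, 0.0457]
ee_rot: [3.141, -0.003, -2.862]
force: [-0.6, 0.2, -0.3]
opening: 0.136
gripper_force: 33.3
```

Emit:
step_arm(
  motion=[
    [0,0,0,0,0,0],
    [0,0,0,0,0,0],
    [0,0,0,0,0,0],
    [0,0,0,0,0,0],
  ],
)

```text
time: 13.77
position: [0.5852, 0.1273, 0.0492]
ee_rot: [-3.141, 0.002, -2.861]
force: [0.4, 0.5, -0.3]
opening: 0.136
gripper_force: 33.3
```

```bash
python3 - <<'E'
from h import *
togo(.5838,.1267,-2.86); c,im=snap("w11"); cv2.imwrite("pics/w11c.png",cv2.resize(np.hstack([cv2.imread("pics/w10.png")[180:380,200:460],im[180:380,200:460]]),None,fx=1.5,fy=1.5))
E
```

```text
pos [0.5852 0.1273 0.0492] yaw -2.861 open 11.6 t 13.8
turn units(tool z) -0.01 then shift units x,y [ 0.007 -0.001] z down per m: 5
```

View pics/w11c.png

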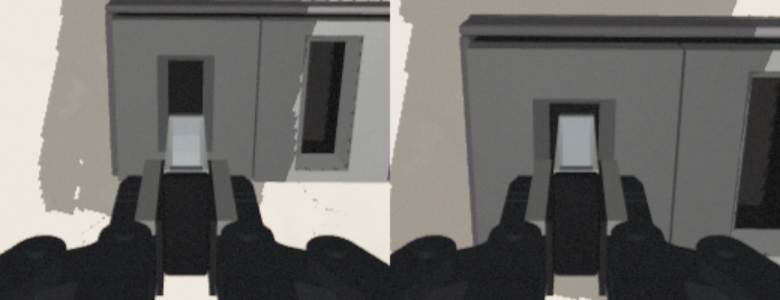

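The medium cell is inside its mouth, centred (575,140). Lower, release and rise.

Emit:
step_arm(
  motion=[
    [0.005,0,0.02,0,0,0],
    [0,0,0.02,0,0,0],
    [0,0,0.01,0,0,0],
    [0,0,0,0,0,0],
    [0,0,0,0,0,0],
  ],
)

```text
time: 14.23
position: [0.5836, 0.127, 0.0377]
ee_rot: [3.141, -0.0, -2.861]
force: [0.1, 0.4, 0.1]
opening: 0.139
gripper_force: 33.3
```

Emit:
step_arm(
  motion=[
    [0,0,0,0,0,0],
    [0,0,0,0,0,0],
    [0,0,0,0,0,0],
    [0,0,0,0,0,0],
    [0,0,0,0,0,0],
  ],
  claw=0.3,
)

```text
time: 14.65
position: [0.5837, 0.127, 0.038]
ee_rot: [3.142, 0.0, -2.861]
force: [-0.9, -0.2, -0.0]
opening: 0.35
gripper_force: 0.0
```

Emit:
step_arm(
  motion=[
    [0,0,-0.08,0,0,0],
    [0,0,-0.2,0,0,0],
    [0,0,-0.2,0,0,0],
    [0,0,0,0,0,0],
    [0,0,0,0,0,0],
  ],
)

```text
time: 15.07
position: [0.5845, 0.1272, 0.1362]
ee_rot: [-3.141, 0.004, -2.861]
force: [-0.4, 0.2, -1.5]
opening: 0.347
gripper_force: 0.0
```

Emit:
step_arm(
  motion=[
    [0,0,0,0,0,0],
    [0,0,0,0,0,0],
  ],
)

```text
time: 15.23
position: [0.5831, 0.1269, 0.1328]
ee_rot: [3.141, -0.002, -2.861]
force: [0.4, -0.8, -0.7]
opening: 0.348
gripper_force: 0.0
```

```bash
python3 - <<'E'
from h import *
c,im=snap("w12"); 
for k,p in dict(m=(.5838,.1267),s=(.5449,.2617)).items():
    u=proj(c,[*p,.057]); print(k,u.round())
    x0,y0=int(u[0])-30,int(u[1])-30
    print([dark(c,im,(max(x0,0),y0,x0+60,y0+60),.057,th) for th in (32,)])
togo(.52,-.20,-1.57)
E
```

```text
m [323. 253.]
[(array([0.5691, 0.1219]), array([13.9, 14.5]), -1.3)]
s [525. 253.]
[(array([0.5488, 0.2421]), array([2.5, 4.8]), -1.32)]
pos [0.5831 0.1269 0.1327] yaw -2.861 open 29.9 t 15.3
turn units(tool z) -16.13 then shift units x,y [1.634 0.317] z down per m: 5
```

Next the photometer: travel first, then turn the wrist to yaw 1.70.

Emit:
step_arm(
  motion=[
    [0.074,-0.18,-0.03,0,0,0],
    [0.074,-0.18,-0.03,0,0,0],
    [0.074,-0.18,-0.03,0,0,0],
    [0.074,-0.18,-0.03,0,0,0],
    [0.074,-0.18,-0.03,0,0,0],
  ],
)

```text
time: 15.7
position: [0.5617, -0.068, 0.163]
ee_rot: [3.141, -0.002, -2.86]
force: [0.6, -0.1, -0.2]
opening: 0.353
gripper_force: 0.0
```

Emit:
step_arm(
  motion=[
    [0.074,-0.18,-0.03,0,0,0],
    [0.074,-0.18,-0.03,0,0,0],
    [0.074,-0.18,-0.03,0,0,0],
    [0.074,-0.18,-0.03,0,0,0],
    [0.074,-0.18,-0.03,0,0,0],
  ],
)

```text
time: 16.12
position: [0.5405, -0.2617, 0.193]
ee_rot: [3.14, -0.001, -2.861]
force: [0.4, 0.3, -0.3]
opening: 0.348
gripper_force: 0.0
```

Emit:
step_arm(
  motion=[
    [0.074,-0.18,-0.03,0,0,1],
    [0,0,0,0,0,1],
    [0,0,0,0,0,1],
    [0,0,0,0,0,1],
    [0,0,0,0,0,1],
  ],
)

```text
time: 16.53
position: [0.5366, -0.2989, 0.1984]
ee_rot: [3.14, -0.002, 3.018]
force: [-0.6, 0.0, -0.6]
opening: 0.349
gripper_force: 0.0
```

Emit:
step_arm(
  motion=[
    [0,0,0,0,0,1],
    [0,0,0,0,0,1],
    [0,0,0,0,0,1],
    [0,0,0,0,0,1],
    [0,0,0,0,0,1],
  ],
)

```text
time: 16.95
position: [0.5368, -0.2985, 0.1985]
ee_rot: [3.141, -0.002, 2.619]
force: [0.4, 0.5, 0.2]
opening: 0.349
gripper_force: 0.0
```

Emit:
step_arm(
  motion=[
    [0,0,0,0,0,1],
    [0,0,0,0,0,1],
    [0,0,0,0,0,1],
    [0,0,0,0,0,1],
    [0,0,0,0,0,1],
  ],
)

```text
time: 17.37
position: [0.5368, -0.2985, 0.1985]
ee_rot: [-3.141, -0.002, 2.219]
force: [0.7, 0.1, -0.6]
opening: 0.347
gripper_force: 0.0
```

Emit:
step_arm(
  motion=[
    [0,0,0,0,0,1],
    [0,0,0,0,0,1],
    [0,0,0,0,0,1],
    [0,0,0,0,0,1],
    [0,0,0,0,0,1],
  ],
)

```text
time: 17.78
position: [0.5368, -0.2985, 0.1985]
ee_rot: [-3.14, -0.002, 1.819]
force: [1.5, 0.1, -1.0]
opening: 0.347
gripper_force: 0.0
```

Emit:
step_arm(
  motion=[
    [0,0,0,0,0,1],
    [0,0,0,0,0,0],
    [0,0,0,0,0,0],
    [0,0,0,0,0,0],
  ],
)

```text
time: 18.12
position: [0.5369, -0.2986, 0.1992]
ee_rot: [-3.141, -0.001, 1.745]
force: [-0.3, -0.8, -1.0]
opening: 0.347
gripper_force: 0.0
```

```bash
python3 - <<'E'
from h import *
togo(.536,-.298,1.705); c,im=snap("w13")
for k in ["cell_long","photometer_well"]:
  for d in silhouettes(k,"wrist"):
    m=np.argwhere(d["mask"]); print(k,round(d["p"],2),d["pixel"],ray(c,d["pixel"],.072),m.min(0),m.max(0))
E
```

```text
pos [ 0.5369 -0.2986  0.1992] yaw 1.745 open 29.5 t 18.1
turn units(tool z) 0.5 then shift units x,y [ 0.003 -0.004] z down per m: 5
cell_long 0.78 [219.2, 325.1] [ 0.53525489 -0.28997508  0.072     ] [190 317] [254 335]
photometer_well 0.93 [207.7, 273.6] [ 0.49173052 -0.28773844  0.072     ] [144 166] [279 387]
```

```bash
python3 - <<'E'
from h import *
c=cam("wrist"); im=cv2.imread("pics/w13.png")
for th in (50,70,90): print(dark(c,im,(295,165,357,272),.058,th))
for d in silhouettes("cell_long","wrist"):
    m=d["mask"].astype(np.uint8); k=max(cv2.findContours(m,0,1)[0],key=len)[:,0]
    w=np.array([ray(c,(v,u),.072)[:2]*1000 for u,v in k],np.float32); print(cv2.minAreaRect(w))
cv2.imwrite("pics/w13c.png",cv2.resize(im[150:290,260:400],None,fx=4,fy=4,interpolation=cv2.INTER_CUBIC))
E
```

```text
(array([ 0.5368, -0.2952]), array([23.3, 63.6]), -1.447)
(array([ 0.5367, -0.2952]), array([23.9, 64.3]), -1.447)
(array([ 0.5367, -0.2953]), array([24.5, 65. ]), -1.446)
((536.4688110351562, -293.3500061035156), (12.66458511352539, 55.949310302734375), 6.725157260894775)
```

View pics/w13c.png

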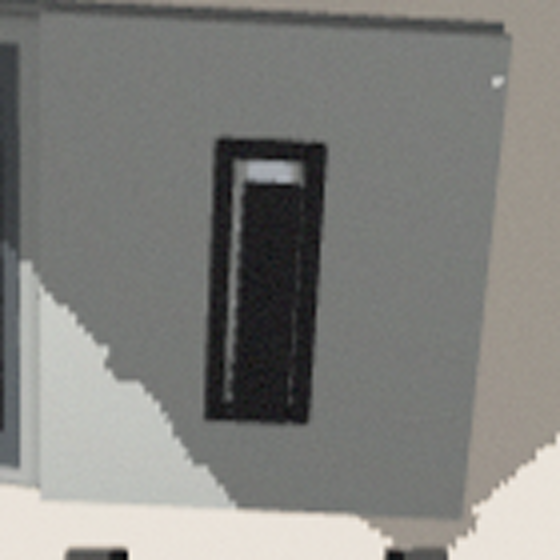

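Collar found: (0.5367, −0.2952), long axis at 1.695, size 24 × 64 as given. Descending.

Emit:
step_arm(
  motion=[
    [0.017,0,0,0,0,0.63],
    [0,0,0.2,0,0,0],
    [0,0,0.2,0,0,0],
    [0,0,0.15,0,0,0],
    [0,0,0,0,0,0],
  ],
)

```text
time: 18.73
position: [0.5343, -0.2938, 0.0846]
ee_rot: [-3.135, -0.006, 1.693]
force: [0.3, 0.8, -0.1]
opening: 0.351
gripper_force: 0.0
```

Emit:
step_arm(
  motion=[
    [0,0,0,0,0,0],
    [0,0,0,0,0,0],
    [0,0,0,0,0,0],
    [0,0,0,0,0,0],
  ],
)

```text
time: 19.07
position: [0.5372, -0.2957, 0.0919]
ee_rot: [3.139, 0.002, 1.692]
force: [0.1, 0.0, -0.1]
opening: 0.351
gripper_force: 0.0
```

```bash
python3 - <<'E'
from h import *
togo(.5367,-.2952,1.695); c,im=snap("w14"); u=proj(c,[.5367,-.2952,.058]).astype(int); print(u)
for th in (50,70): print(dark(c,im,(u[0]-35,u[1]-80,u[0]+35,u[1]+40),.058,th))
E
```

```text
pos [ 0.5372 -0.2957  0.0919] yaw 1.692 open 29.9 t 19.1
turn units(tool z) -0.03 then shift units x,y [ 0.003 -0.002] z down per m: 5
[324 272]
(array([ 0.5362, -0.2914]), array([23.4, 57.6]), -1.446)
(array([ 0.5361, -0.2913]), array([23.8, 57.8]), -1.446)
```

Emit:
step_arm(
  motion=[
    [0,0,0.06,0,0,0],
    [0,0,0.04,0,0,0],
    [0,0,0,0,0,0],
    [0,0,0,0,0,0],
    [0,0,0,0,0,0],
  ],
)

```text
time: 19.53
position: [0.5364, -0.2952, 0.0696]
ee_rot: [-3.141, -0.0, 1.692]
force: [0.0, 0.1, -0.1]
opening: 0.349
gripper_force: 0.0
```

Emit:
step_arm(
  motion=[
    [0,0,0,0,0,0],
    [0,0,0,0,0,0],
    [0,0,0,0,0,0],
  ],
)

```text
time: 19.78
position: [0.5366, -0.2953, 0.0701]
ee_rot: [3.141, 0.0, 1.692]
force: [0.0, 0.0, -0.1]
opening: 0.348
gripper_force: 0.0
```

Emit:
step_arm(
  motion=[
    [0,0,0.02,0,0,0],
    [0,0,0.02,0,0,0],
    [0,0,0.005,0,0,0],
    [0,0,0,0,0,0],
    [0,0,0,0,0,0],
  ],
)

```text
time: 20.2
position: [0.5364, -0.2952, 0.0607]
ee_rot: [-3.141, -0.0, 1.692]
force: [-1.0, 0.6, 1.0]
opening: 0.35
gripper_force: 0.0
```

Emit:
step_arm(
  motion=[
    [0,0,0,0,0,0],
    [0,0,0,0,0,0],
    [0,0,0,0,0,0],
    [0,0,0,0,0,0],
    [0,0,0,0,0,0],
  ],
  claw=1,
  force=35,
)

```text
time: 20.62
position: [0.5365, -0.2953, 0.061]
ee_rot: [3.141, 0.0, 1.692]
force: [0.2, -0.2, 1.1]
opening: 0.133
gripper_force: 38.7
```

Emit:
step_arm(
  motion=[
    [0,0,-0.03,0,0,0],
    [0,0,-0.06,0,0,0],
    [0,0,-0.06,0,0,0],
    [0,0,0,0,0,0],
    [0,0,0,0,0,0],
  ],
)

```text
time: 21.03
position: [0.5368, -0.2955, 0.0922]
ee_rot: [3.14, 0.001, 1.692]
force: [0.3, -0.2, -0.2]
opening: 0.132
gripper_force: 38.6
```

```bash
python3 - <<'E'
from h import *
togo(.5367,-.2952,1.695); c,im=snap("w15")
for d in silhouettes("cell_long","wrist"):
    m=np.argwhere(d["mask"]); print(round(d["p"],2),d["pixel"],m.min(0),m.max(0))
E
```

```text
pos [ 0.5368 -0.2955  0.0922] yaw 1.692 open 11.2 t 21.0
turn units(tool z) -0.03 then shift units x,y [ 0.002 -0.001] z down per m: 5
0.79 [294.2, 324.6] [230 308] [365 337]
```

Emit:
step_arm(
  motion=[
    [0,0,-0.1,0,0,0],
    [0,0,-0.15,0,0,0],
    [0,0,-0.1,0,0,0],
    [0,0,0,0,0,0],
    [0,0,0,0,0,0],
  ],
)

```text
time: 21.55
position: [0.5366, -0.2953, 0.1613]
ee_rot: [3.141, 0.001, 1.692]
force: [-0.2, -0.2, -1.2]
opening: 0.132
gripper_force: 38.6
```

Emit:
step_arm(
  motion=[
    [0.1,0.015,0,0,0,0],
    [0.15,0.03,0,0,0,0],
    [0.18,0.03,0,0,0,0],
    [0.18,0.03,0,0,0,0],
    [0.18,0.03,0,0,0,0],
  ],
)

```text
time: 21.97
position: [0.5432, -0.1335, 0.1592]
ee_rot: [-3.139, -0.001, 1.691]
force: [1.1, -0.9, 0.6]
opening: 0.133
gripper_force: 38.6
```

Emit:
step_arm(
  motion=[
    [0.18,0.033,0,0,0,0],
    [0.18,0.033,0,0,0,0],
    [0.18,0.033,0,0,0,0],
    [0.18,0.033,0,0,0,0],
    [0.18,0.033,0,0,0,0],
  ],
)

```text
time: 22.38
position: [0.5542, 0.0493, 0.1594]
ee_rot: [-3.139, -0.0, 1.692]
force: [1.5, -0.3, -0.9]
opening: 0.13
gripper_force: 38.6
```

Emit:
step_arm(
  motion=[
    [0.18,0.033,0,0,0,0],
    [0.18,0.033,0,0,0,0],
    [0.18,0.033,0,0,0,0],
    [0.1,0.02,0,0,0,0],
    [0.085,0.016,0,0,0,0],
  ],
)

```text
time: 22.8
position: [0.5635, 0.1969, 0.1591]
ee_rot: [-3.139, 0.0, 1.694]
force: [-0.0, -1.6, 0.0]
opening: 0.133
gripper_force: 38.6
```

Emit:
step_arm(
  motion=[
    [0,0,0,0,0,-1],
    [0,0,0,0,0,-1],
    [0,0,0,0,0,-1],
    [0,0,0,0,0,-1],
    [0,0,0,0,0,-1],
  ],
)

```text
time: 23.22
position: [0.5636, 0.1947, 0.1591]
ee_rot: [-3.139, -0.001, 2.096]
force: [-0.4, 0.1, -0.1]
opening: 0.134
gripper_force: 38.6
```

Emit:
step_arm(
  motion=[
    [0,0,0,0,0,-1],
    [0,0,0,0,0,-1],
    [0,0,0,0,0,-1],
    [0,0,0,0,0,-1],
    [0,0,0,0,0,-1],
  ],
)

```text
time: 23.63
position: [0.5636, 0.1945, 0.1591]
ee_rot: [-3.14, -0.002, 2.496]
force: [0.0, -0.0, -0.2]
opening: 0.132
gripper_force: 38.6
```

Emit:
step_arm(
  motion=[
    [0,0,0,0,0,-1],
    [0,0,0,0,0,-1],
    [0,0,0,0,0,-1],
    [0,0,0,0,0,-1],
    [0,0,0,0,0,-1],
  ],
)

```text
time: 24.05
position: [0.5637, 0.1946, 0.1591]
ee_rot: [-3.14, -0.002, 2.896]
force: [0.5, 0.0, -0.9]
opening: 0.135
gripper_force: 38.6
```

Emit:
step_arm(
  motion=[
    [0,0,0,0,0,-1],
    [0,0,0,0,0,-1],
    [0,0,0,0,0,-1],
    [0,0,0,0,0,-1],
    [0,0,0,0,0,-1],
  ],
)

```text
time: 24.47
position: [0.5637, 0.1946, 0.1592]
ee_rot: [-3.141, -0.003, -2.987]
force: [0.4, 0.0, -1.1]
opening: 0.133
gripper_force: 38.6
```

Emit:
step_arm(
  motion=[
    [0,0,0,0,0,-1],
    [0,0,0,0,0,-0.6],
    [0,0,0,0,0,0],
    [0,0,0,0,0,0],
    [0,0,0,0,0,0],
  ],
)

```text
time: 24.88
position: [0.564, 0.1947, 0.1601]
ee_rot: [3.141, -0.001, -2.865]
force: [1.2, -0.1, 0.1]
opening: 0.132
gripper_force: 38.6
```

```bash
python3 - <<'E'
from h import *
togo(.5641,.1942,-2.86); c,im=snap("w16"); g=cv2.cvtColor(im,cv2.COLOR_BGR2GRAY)
for k in ["cell_long","cell_short","cell_medium"]:
  for d in silhouettes(k,"wrist"):
    m=np.argwhere(d["mask"]); print(k,round(d["p"],2),d["pixel"],m.min(0),m.max(0))
print([proj(c,[x,y,.037]).round() for x,y in [(.5641,.1942),(.5838,.1267),(.5449,.2617)]])
E
```

```text
pos [0.564  0.1947 0.1601] yaw -2.865 open 11.2 t 24.9
turn units(tool z) -0.06 then shift units x,y [ 0.    -0.002] z down per m: 5
cell_long 0.86 [295.8, 323.4] [230 309] [364 337]
cell_long 0.24 [225.0, 251.3] [179 192] [279 282]
cell_short 0.61 [234.1, 411.0] [219 394] [246 421]
cell_medium 0.78 [230.6, 237.2] [207 224] [259 251]
cell_medium 0.3 [142.2, 17.9] [132   0] [156  41]
[array([323., 233.]), array([239., 233.]), array([408., 233.])]
```

Emit:
step_arm(
  motion=[
    [0,0,0.12,0,0,0],
    [0,0,0.15,0,0,0],
    [0,0,0.1,0,0,0],
    [0,0,0,0,0,0],
    [0,0,0,0,0,0],
  ],
)

```text
time: 25.5
position: [0.5641, 0.1947, 0.0866]
ee_rot: [3.141, -0.002, -2.863]
force: [0.3, 0.6, 0.4]
opening: 0.133
gripper_force: 38.6
```

Emit:
step_arm(
  motion=[
    [0,0,0,0,0,0],
    [0,0,0,0,0,0],
    [0,0,0,0,0,0],
  ],
)

```text
time: 25.75
position: [0.5649, 0.1949, 0.0883]
ee_rot: [-3.142, 0.002, -2.863]
force: [-0.7, 0.4, 0.0]
opening: 0.136
gripper_force: 38.6
```

```bash
python3 - <<'E'
from h import *
togo(.5641,.1942,-2.86); c,im=snap("w17")
cv2.imwrite("pics/w17c.png",cv2.resize(im[100:400,180:480],None,fx=2,fy=2))
E
```

```text
pos [0.5649 0.1949 0.0883] yaw -2.863 open 11.6 t 25.8
turn units(tool z) -0.04 then shift units x,y [ 0.005 -0.002] z down per m: 5
```

Emit:
step_arm(
  motion=[
    [0,-0.001,0.03,0,0,0],
    [0,0,0.04,0,0,0],
    [0,0,0.04,0,0,0],
    [0,0,0.03,0,0,0],
    [0,0,0,0,0,0],
  ],
)

```text
time: 26.22
position: [0.5637, 0.1944, 0.0571]
ee_rot: [3.141, -0.003, -2.863]
force: [-0.8, 0.2, -1.0]
opening: 0.134
gripper_force: 38.6
```

Emit:
step_arm(
  motion=[
    [0,0,0.02,0,0,0],
    [0,0,0.015,0,0,0],
    [0,0,0,0,0,0],
    [0,0,0,0,0,0],
    [0,0,0,0,0,0],
  ],
)

```text
time: 26.63
position: [0.5645, 0.1946, 0.0521]
ee_rot: [3.142, 0.0, -2.863]
force: [-0.3, 0.7, 0.4]
opening: 0.135
gripper_force: 38.6
```

No contact force and the bottom is well inside. Lower a little more and release.

Emit:
step_arm(
  motion=[
    [0,0,0.01,0,0,0],
    [0,0,0.01,0,0,0],
    [0,0,0,0,0,0],
    [0,0,0,0,0,0],
  ],
)

```text
time: 26.97
position: [0.5643, 0.1945, 0.0478]
ee_rot: [3.142, -0.0, -2.863]
force: [-1.0, -0.0, -0.2]
opening: 0.133
gripper_force: 38.6
```

Emit:
step_arm(
  motion=[
    [0,0,0,0,0,0],
    [0,0,0,0,0,0],
    [0,0,0,0,0,0],
    [0,0,0,0,0,0],
    [0,0,0,0,0,0],
  ],
  claw=0.3,
)

```text
time: 27.38
position: [0.5644, 0.1946, 0.048]
ee_rot: [3.142, 0.0, -2.863]
force: [0.3, 0.2, 0.1]
opening: 0.351
gripper_force: 0.0
```

Emit:
step_arm(
  motion=[
    [0,0,-0.08,0,0,0],
    [0,0,-0.2,0,0,0],
    [0,0,-0.2,0,0,0],
    [0,0,-0.1,0,0,0],
    [0,0,0,0,0,0],
  ],
)

```text
time: 27.8
position: [0.5661, 0.195, 0.1688]
ee_rot: [-3.141, 0.008, -2.863]
force: [0.9, -0.2, 0.1]
opening: 0.351
gripper_force: 0.0
```

Emit:
step_arm(
  motion=[
    [0,0,0,0,0,0],
    [0,0,0,0,0,0],
    [0,0,0,0,0,0],
  ],
)

```text
time: 28.05
position: [0.5638, 0.1944, 0.1625]
ee_rot: [3.141, -0.002, -2.863]
force: [0.7, -0.2, 0.3]
opening: 0.345
gripper_force: 0.0
```

```bash
python3 - <<'E'
from h import *
c,im=snap("w18")
W=dict(l=(.5641,.1942),m=(.5838,.1267),s=(.5449,.2617))
for k,n in [("cell_long","l"),("cell_short","s"),("cell_medium","m")]:
  for d in silhouettes(k,"wrist")[:1]:
    x,y,w,h=cv2.boundingRect(d["mask"].astype(np.uint8)); print(k,round(d["p"],2),np.round(d["pixel"]),(x,y,w,h),ray(c,d["pixel"],.05).round(4),W[n])
    # silhouettes of a seated cell box at model pose
    a=.282; L={'l':52.5,'m':32.5,'s':12.5}[n]/2e3
    q=np.array([proj(c,[W[n][0]+np.cos(a)*u*L-np.sin(a)*v*.00625,W[n][1]+np.sin(a)*u*L+np.cos(a)*v*.00625,z]) for u in(-1,1) for v in(-1,1) for z in(.037,.057)])
    print("  expect",q.min(0).round(),(q.max(0)-q.min(0)).round())
togo(.66,-.065,1.436)
E
```

```text
cell_long 0.59 [230. 325.] (317, 196, 17, 73) [0.5582 0.1938 0.05  ] (0.5641, 0.1942)
  expect [315. 201.] [17. 69.]
cell_short 0.72 [234. 408.] (393, 219, 28, 27) [0.5428 0.2585 0.05  ] (0.5449, 0.2617)
  expect [399. 225.] [23. 22.]
cell_medium 0.85 [233. 240.] (225, 207, 28, 52) [0.5794 0.1291 0.05  ] (0.5838, 0.1267)
  expect [224. 214.] [25. 46.]
pos [0.5642 0.1945 0.163 ] yaw -2.863 open 29.9 t 28.2
turn units(tool z) 24.8 then shift units x,y [-1.221  0.649] z down per m: 5
```

All three seated (mask extents agree with predicted). Now to the cover.

Emit:
step_arm(
  motion=[
    [-0.015,-0.2,0,0,0,0],
    [-0.015,-0.2,0,0,0,0],
    [-0.015,-0.2,0,0,0,0],
    [-0.015,-0.2,0,0,0,0],
    [-0.015,-0.2,0,0,0,0],
  ],
)

```text
time: 28.67
position: [0.6341, 0.0046, 0.1635]
ee_rot: [3.141, -0.0, -2.863]
force: [0.7, -0.6, -0.5]
opening: 0.351
gripper_force: 0.0
```

Emit:
step_arm(
  motion=[
    [-0.015,-0.2,0,0,0,1],
    [-0.015,-0.2,0,0,0,1],
    [0,0,0,0,0,1],
    [0,0,0,0,0,1],
    [0,0,0,0,0,1],
  ],
)

```text
time: 29.08
position: [0.6584, -0.071, 0.163]
ee_rot: [3.141, -0.001, 3.015]
force: [0.5, -0.4, -1.5]
opening: 0.347
gripper_force: 0.0
```

Emit:
step_arm(
  motion=[
    [0,0,0,0,0,1],
    [0,0,0,0,0,1],
    [0,0,0,0,0,1],
    [0,0,0,0,0,1],
    [0,0,0,0,0,1],
  ],
)

```text
time: 29.5
position: [0.6584, -0.0699, 0.1633]
ee_rot: [-3.141, -0.001, 2.616]
force: [0.0, 0.0, 0.5]
opening: 0.353
gripper_force: 0.0
```

Emit:
step_arm(
  motion=[
    [0,0,0,0,0,1],
    [0,0,0,0,0,1],
    [0,0,0,0,0,1],
    [0,0,0,0,0,1],
    [0,0,0,0,0,1],
  ],
)

```text
time: 29.92
position: [0.6584, -0.0699, 0.1633]
ee_rot: [-3.141, -0.001, 2.216]
force: [-0.5, 0.4, 0.9]
opening: 0.351
gripper_force: 0.0
```

Emit:
step_arm(
  motion=[
    [0,0,0,0,0,1],
    [0,0,0,0,0,1],
    [0,0,0,0,0,1],
    [0,0,0,0,0,1],
    [0,0,0,0,0,1],
  ],
)

```text
time: 30.33
position: [0.6584, -0.0699, 0.1633]
ee_rot: [-3.141, -0.0, 1.816]
force: [-0.3, 0.0, 1.2]
opening: 0.351
gripper_force: 0.0
```

Emit:
step_arm(
  motion=[
    [0,0,0,0,0,1],
    [0,0,0,0,0,1],
    [0,0,0,0,0,1],
    [0,0,0,0,0,1],
    [0,0,0,0,0,0.8],
  ],
)

```text
time: 30.75
position: [0.6584, -0.0699, 0.1633]
ee_rot: [-3.141, -0.0, 1.432]
force: [-0.6, 0.7, -0.1]
opening: 0.352
gripper_force: 0.0
```

Emit:
step_arm(
  motion=[
    [0,0,0,0,0,0],
    [0,0,0,0,0,0],
    [0,0,0,0,0,0],
  ],
)

```text
time: 31.0
position: [0.6585, -0.0699, 0.1636]
ee_rot: [-3.141, -0.0, 1.438]
force: [0.5, 0.4, -0.9]
opening: 0.352
gripper_force: 0.0
```

```bash
python3 - <<'E'
from h import *
c,im=snap("w19")
for d in silhouettes("cover","wrist"):
    m=d["mask"].astype(np.uint8); x,y,w,h=cv2.boundingRect(m); print(round(d["p"],2),(x,y,w,h))
    print([dark(c,im,(max(0,x-8),max(0,y-8),x+w+8,min(y+h+8,479)),.002,th) for th in (50,70)])
togo(.659,-.0685,1.436)
E
```

```text
0.58 (302, 171, 48, 88)
[(array([ 0.6591, -0.0688]), array([82.5, 42.8]), 1.431), (array([ 0.6591, -0.0688]), array([83.2, 43.2]), 1.429)]
pos [ 0.6585 -0.0699  0.1637] yaw 1.438 open 29.9 t 31.1
turn units(tool z) 0.02 then shift units x,y [0.007 0.002] z down per m: 5
```

Emit:
step_arm(
  motion=[
    [0.006,0.003,0.15,0,0,0.07],
    [0,0,0.2,0,0,0],
    [0,0,0.2,0,0,0],
    [0,0,0.08,0,0,0],
    [0,0,0,0,0,0],
  ],
)

```text
time: 31.52
position: [0.6572, -0.0684, 0.0336]
ee_rot: [-3.135, -0.001, 1.431]
force: [0.8, 0.2, 0.2]
opening: 0.35
gripper_force: 0.0
```

Emit:
step_arm(
  motion=[
    [0,0,0,0,0,0],
    [0,0,0,0,0,0],
    [0,0,0,0,0,0],
    [0,0,0,0,0,0],
  ],
)

```text
time: 31.85
position: [0.66, -0.0689, 0.0397]
ee_rot: [3.139, 0.0, 1.431]
force: [0.1, -0.7, 0.1]
opening: 0.35
gripper_force: 0.0
```

```bash
python3 - <<'E'
from h import *
togo(.6591,-.0688,1.43); 
E
```

```text
pos [ 0.66   -0.0689  0.0397] yaw 1.431 open 29.7 t 31.9
turn units(tool z) 0.01 then shift units x,y [-0.    -0.005] z down per m: 5
```

Emit:
step_arm(
  motion=[
    [0,0,0.05,0,0,0],
    [0,0,0.04,0,0,0],
    [0,0,0.015,0,0,0],
    [0,0,0,0,0,0],
    [0,0,0,0,0,0],
  ],
)

```text
time: 32.27
position: [0.6591, -0.0687, 0.0164]
ee_rot: [-3.141, -0.0, 1.431]
force: [0.3, 0.2, 0.6]
opening: 0.352
gripper_force: 0.0
```

Emit:
step_arm(
  motion=[
    [0,0,0,0,0,0],
    [0,0,0,0,0,0],
    [0,0,0,0,0,0],
    [0,0,0,0,0,0],
    [0,0,0,0,0,0],
  ],
  claw=1,
  force=40,
)

```text
time: 32.68
position: [0.6595, -0.0688, 0.0172]
ee_rot: [3.141, -0.0, 1.431]
force: [0.9, 0.4, 0.6]
opening: 0.125
gripper_force: 41.7
```

Emit:
step_arm(
  motion=[
    [0,0,-0.1,0,0,0],
    [0,0,-0.2,0,0,0],
    [0,0,-0.2,0,0,0],
    [0,0,-0.1,0,0,0],
    [0,0,0,0,0,0],
  ],
)

```text
time: 33.1
position: [0.6611, -0.0691, 0.1422]
ee_rot: [3.134, 0.0, 1.431]
force: [-0.7, -1.1, -0.6]
opening: 0.124
gripper_force: 41.5
```

```bash
python3 - <<'E'
from h import *
togo(.5367,-.2952,1.695); togo(.5367,-.2952)
E
```

```text
pos [ 0.6611 -0.0691  0.1422] yaw 1.431 open 10.5 t 33.1
turn units(tool z) -3.3 then shift units x,y [-1.045 -0.757] z down per m: 5
pos [ 0.6611 -0.0691  0.1422] yaw 1.431 open 10.5 t 33.1
turn units(tool z) -0.0 then shift units x,y [-1.206 -0.458] z down per m: 5
```

Emit:
step_arm(
  motion=[
    [0,0,0,0,0,-1],
    [0,0,0,0,0,-1],
    [0,0,0,0,0,-1],
    [0,0,0,0,0,-0.3],
    [-0.1,-0.07,0,0,0,0],
  ],
)

```text
time: 33.52
position: [0.6486, -0.088, 0.1361]
ee_rot: [3.142, -0.001, 1.698]
force: [0.1, -0.0, -0.6]
opening: 0.123
gripper_force: 41.5
```

Emit:
step_arm(
  motion=[
    [-0.15,-0.11,0,0,0,0],
    [-0.15,-0.11,0,0,0,0],
    [-0.15,-0.11,0,0,0,0],
    [-0.15,-0.11,0,0,0,0],
    [-0.15,-0.11,0,0,0,0],
  ],
)

```text
time: 33.93
position: [0.556, -0.254, 0.1363]
ee_rot: [-3.141, -0.001, 1.693]
force: [1.1, -0.1, -0.0]
opening: 0.124
gripper_force: 41.5
```

Emit:
step_arm(
  motion=[
    [-0.14,-0.1,0,0,0,0],
    [-0.05,-0.03,0,0,0,0],
    [0,0,0,0,0,0],
    [0,0,0,0,0,0],
    [0,0,0,0,0,0],
  ],
)

```text
time: 34.35
position: [0.5365, -0.2927, 0.1366]
ee_rot: [-3.141, -0.001, 1.695]
force: [-0.1, 0.1, -0.1]
opening: 0.127
gripper_force: 41.5
```

```bash
python3 - <<'E'
from h import *
togo(.5367,-.2952,1.695); snap("w20")
E
```

```text
pos [ 0.5365 -0.2927  0.1366] yaw 1.695 open 10.8 t 34.4
turn units(tool z) -0.0 then shift units x,y [-0.013 -0.001] z down per m: 5
```

Emit:
step_arm(
  motion=[
    [-0.013,0,0.05,0,0,0],
    [0,0,0.1,0,0,0],
    [0,0,0.1,0,0,0],
    [0,0,0,0,0,0],
    [0,0,0,0,0,0],
  ],
)

```text
time: 34.82
position: [0.5364, -0.2954, 0.0858]
ee_rot: [-3.14, -0.002, 1.696]
force: [0.8, 0.2, -0.2]
opening: 0.129
gripper_force: 41.5
```

Emit:
step_arm(
  motion=[
    [0,0,0,0,0,0],
    [0,0,0,0,0,0],
  ],
)

```text
time: 34.98
position: [0.537, -0.2963, 0.0878]
ee_rot: [3.14, 0.001, 1.695]
force: [0.7, -0.2, 0.1]
opening: 0.124
gripper_force: 41.5
```

```bash
python3 - <<'E'
from h import *
togo(.5367,-.2952,1.695)
E
```

```text
pos [ 0.537  -0.2963  0.0878] yaw 1.695 open 10.6 t 35.0
turn units(tool z) -0.0 then shift units x,y [ 0.006 -0.001] z down per m: 5
```

Emit:
step_arm(
  motion=[
    [0.001,0,0.03,0,0,0],
    [0,0,0.03,0,0,0],
    [0,0,0.01,0,0,0],
    [0,0,0,0,0,0],
    [0,0,0,0,0,0],
  ],
)

```text
time: 35.4
position: [0.5363, -0.2961, 0.0727]
ee_rot: [-3.141, -0.0, 1.694]
force: [-0.2, 0.6, 0.6]
opening: 0.125
gripper_force: 41.5
```

Emit:
step_arm(
  motion=[
    [0,0,0.008,0,0,0],
    [0,0,0.005,0,0,0],
    [0,0,0,0,0,0],
    [0,0,0,0,0,0],
  ],
)

```text
time: 35.73
position: [0.5364, -0.2961, 0.0703]
ee_rot: [-3.142, -0.0, 1.695]
force: [0.1, -0.4, -0.4]
opening: 0.128
gripper_force: 41.5
```

Emit:
step_arm(
  motion=[
    [0,0,0,0,0,0],
    [0,0,0,0,0,0],
    [0,0,0,0,0,0],
    [0,0,0,0,0,0],
    [0,0,0,0,0,0],
  ],
  claw=0.3,
)

```text
time: 36.15
position: [0.5364, -0.2961, 0.0703]
ee_rot: [3.141, 0.0, 1.695]
force: [-0.1, -0.1, -0.8]
opening: 0.348
gripper_force: 0.0
```

Emit:
step_arm(
  motion=[
    [0,0,-0.08,0,0,0],
    [0,0,-0.2,0,0,0],
    [0,0,-0.2,0,0,0],
    [0,0,-0.2,0,0,0],
    [0,0,0,0,0,0],
  ],
)

```text
time: 36.57
position: [0.5385, -0.2975, 0.214]
ee_rot: [3.133, 0.007, 1.695]
force: [0.7, -0.3, 0.4]
opening: 0.351
gripper_force: 0.0
```

Emit:
step_arm(
  motion=[
    [0,0,0,0,0,0],
    [0,0,0,0,0,0],
    [0,0,0,0,0,0],
    [0,0,0,0,0,0],
  ],
)

```text
time: 36.9
position: [0.536, -0.2958, 0.2048]
ee_rot: [-3.14, -0.002, 1.695]
force: [0.5, -0.7, -0.3]
opening: 0.353
gripper_force: 0.0
```

```bash
python3 - <<'E'
from h import *
c,im=snap("w21")
for d in silhouettes("cover","wrist")[:1]:
    x,y,w,h=cv2.boundingRect(d["mask"].astype(np.uint8)); print(round(d["p"],2),(x,y,w,h))
    print([dark(c,im,(max(0,x-8),max(0,y-8),x+w+8,min(y+h+8,479)),.053,th) for th in (50,70)])
s=cv2.resize(camera("scene")[150:450,200:520,::-1],None,fx=1.25,fy=1.25,interpolation=cv2.INTER_CUBIC)
cv2.imwrite("pics/f.png",np.hstack([s,cv2.resize(im[:300,170:470],(375,375))]))
E
```

```text
0.65 (300, 176, 49, 89)
[(array([ 0.5353, -0.2963]), array([43.2, 83.1]), -1.447), (array([ 0.5353, -0.2963]), array([43.8, 83.7]), -1.447)]
```

View pics/f.png

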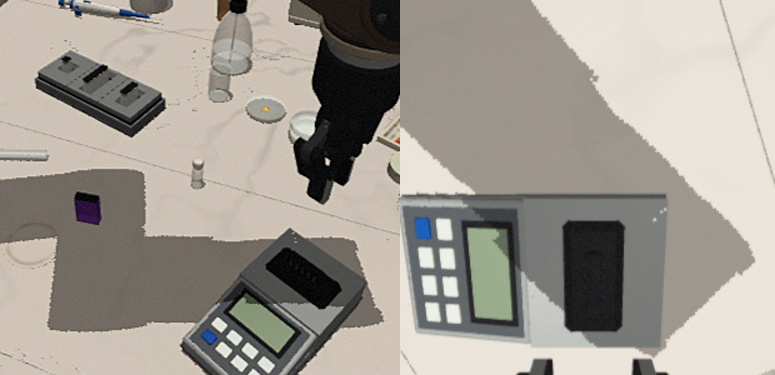

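The cover lies square on the photometer (1.5 mm off). Its skirt measures full size at the housing height, so it is down. All three cells stand in the tray at equal heights ((67,63), (97,75), (130,92)), and the vial and beaker are untouched.

```bash
python3 -c "
from bench import *
print(hand_in())"
```

```text
the job is handed in; nothing more can be done
None
```

The job is handed in, with no verdict returned: the last images show all three cells in their own wells, the cover square over the photometer about 1.5 mm off centre, and the vial and beaker apparently where they stood (judged by eye).

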